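Clamp a specimen box with the outer ring of a dual knob

ROBOT

A 6-joint arm with a two-finger parallel gripper is mounted at the origin on the work surface. World frame = base frame: x ahead of the robot, y to its left, z up, the work surface at z = 0. Lengths are in m, angles in rad, forces in N, time in s.
With the tool pointing down it reaches from about 0.25 to 0.85 m from the base axis. Payload 12.5 kg.
Tool frame: the origin (TCP) lies at the very end of the fingers, on their centre line; the grasp point (between the pads) lies manip.pinch_z behind it (manip.pinch_z is the distance from the TCP to the grasp point, in m); z points along the fingers, y is the line along which they close (so a half turn about z gives the same grasp; the last joint's range is limited). The gripper opens to 93 mm and grips with 3 to 60 N. Pads are 15 mm wide; open, the fingers measure 128 mm over their backs; the gripper's body (75 mm by 188 mm) begins 65 mm behind the grasp point.
Start: joints at [1.236, 0.351, 1.652, -0, 1.139, -0.085], TCP at [0.136, 0.533, 0.219] pointing down, gripper open.
Joint ranges: [-2.75, 2.75], [-0.79, 2.1], [0.01, 2.65], [-1.57, 4.71], [0.07, 3.14], [-2.87, 2.87]. Speed limits (rad/s): [2.22, 2.22, 2.79, 3.14, 3.14, 3.14].

INTERFACE

Orientations are given as a unit quaternion [w, x, y, z].
In Python, from bench import manip gives the robot as it stands. The module is installed in compiled form; this text tells all that it offers.
- The arm moves only by the tool apply_moves, never from a script. Its argument "steps" is a list of rows, each a list of 3 entries, a list of its own where there are three numbers: the shift along the tool's x, y, z in mm, then the turn, a rotation vector about the tool's x, y, z in degrees, then the closure, from 0 (fully open) to 1 (shut). In form: [[[tx, ty, tz], [rx, ry, rz], gripper], ...]. A call has 1 to 5 rows; each row is the pose to reach, as a shift and turn from the pose commanded when the call began, along the tool's axes at that moment; what a row does not reach only later rows make up. A row lasts 1/12 s, in which the tool goes at most 41.7 mm and 7.16 degrees, less where a joint would pass 70% of its speed; a pose out of reach is approached as far as the arm can. A call with a gripper value outside its range is refused whole. The fingers move at their own pace and stop on an object; "force" is the grip in N (left out, the last holds). Time passes only in rows, so rows that repeat a pose let the fingers close. It gives the time, the measured TCP pose, the force, the opening and the grip force at its end, in the units of the state.
- manip.get_state(): the state, without advancing time (a new reading comes with each control period).
- manip.read_camera(name): name is "scene" or "top" or "wrist"; returns (picture, depth): 480x640x3 uint8, red, green, blue; 480x640 float32, m along the optical axis (not along the pixel's ray), 0 where there is no reading.
- manip.camera_params(name): a dict with "intrinsics" (3x3 intrinsics, pixels), "extrinsics" (4x4, takes a point from world to camera coordinates); the wrist camera has in their place "mount" (4x4, takes a point from camera to tool coordinates, whose origin is the TCP and whose axes are the flange's). Camera axes: x right, y down, z forward; pixel columns grow to the right and rows downward; lengths in m; the calibration is good to about 2 mm. A picture is of the moment at which its call begins: read the wrist's pose just before it. camera_params takes no time and is no camera call.
- manip.sign_off(): hands the job in; it is judged then, once.
The state is a dict: "time": time; "joints": joint angles; "dq": joint speeds; "effort": joint torques, N m; "position": TCP position; "orientation": TCP orientation; "force": force on the tool from outside, world axes, zero at the start; "torque": the same for the moment, N m; "opening": finger opening in m; "finger_force": force on a finger pad.
Only numpy, scipy, OpenCV 4.12 (cv2) and the standard library are available. Lean on these libraries where they do the work, as an engineer would, in place of code of your own. Each camera call takes 0.05 s, during which the arm holds its last target. There are 200 camera calls.

TASK

Gently slide the specimen box along its channel until it rests fully home against the end stop, then turn only the outer ring of the dual knob clockwise until the sprung foot holds the box with about 10 newtons, and let go. The small inner knob is a calibrated fine setting and must stay exactly where it is; never crush the box, and leave the other lab things alone.

Things in the scene. Friction and masses are not known exactly. Their poses are not given: they have to be found in the camera images.
- clamp: White bench clamp, fixed. Grey base plate 220 x 240 x 12 mm (x -140 to +80, y -120 to +120 mm in its frame); origin on the bench top, z up. A box-shaped white gearbox 110 x 110 mm in plan, centred at x 0, y -60 mm, has its flat top 110 mm above the bench and carries the dual knob. The channel for the specimen box runs along x at y +60 mm: on the base plate (12 mm high) between two rails 10 mm high whose inner faces are 61 mm apart, open at the -x end; push towards +x.
- home (a point): Point fixed on the clamp (x 0, y +60, z 26 mm in its frame; axes as the clamp's): where the centre of the specimen box lies when the box is fully home.
- stop: Aluminium end stop of the channel, 10 x 60 x 22 mm, rigid, on the base plate; origin at the middle of the lower edge of the face that the box meets, 50 mm beyond point home along the clamp's +x.
- box_center (a point): Centre (half-way up) of the specimen box: loose grey plastic box with a white lid, 100 (x, along the channel) x 56 x 28 mm, about 0.18 kg. It stands in the channel on the base plate, 40 to 70 mm short of home at the start.
- box: The same specimen box; origin at the centre of its underside.
- ring_center (a point): Centre of the outer ring of the dual knob, on the knob's vertical axis: black fluted drum, 51 mm in diameter, 24 mm tall, from 113 to 137 mm above the bench (this point is at 125 mm). Its lower edge is 3 mm above the gearbox top (1 mm above a thin disc of 66 mm diameter).
- outer (a joint): Angle of the outer ring (rad), growing clockwise seen from above, 0 to 2.1; starts at 0 to 0.2. Each rad lowers the clamp arm by 18 mm. The ring's own friction takes about 0.45 N m to turn and holds it where it is left; each newton of clamping force adds 0.018 N m. The foot meets the box after about 0.35 to 1.25 rad of turning and 10 N is reached some 0.16 rad later; the free length of the foot is not known beforehand, so feel for the rise in torque over that of free turning.
- inner (a joint): Angle of the small inner knob (rad), growing clockwise: aluminium, 24 mm in diameter, 18 mm tall, on the same axis just above the ring, from 138 to 156 mm above the bench. It turns very easily. It must not turn.
- inner_mark (a point): Mark on the top of the inner knob, 10 mm from its axis.
- jib: Steel clamp arm that sticks out of the gearbox over the channel, 24 mm wide, 14 mm thick; origin at its centre line over the foot's axis, which is 20 mm beyond point home along the clamp's +x. 87 mm above the bench with the ring at 0. Under it hangs a stem of unknown length with a round rubber foot of 20 mm diameter on a spring of 3.5 N per mm; the foot clears the box by 6 to 22 mm at the start.
- tube_rack: White rack of capped test tubes, 100 x 200 x 118 mm, bystander; origin at the centre of its underside.
- dishes: Stack of Petri dishes, 90 mm in diameter, 54 mm tall, bystander; origin at the centre of its underside.
- jar: Jar with a cap, 60 mm in diameter, 75 mm tall, bystander; origin at the centre of its underside.
Not all that is in view belongs to the job. Leave any yellow look-alike of the box alone.

How it is judged:
By the outcome, as a careful person would: the job done as asked, in the order asked, and still so for the second after the job is handed in, with the robot touching nothing.
It also fails if it takes over 72 s, if anything falls off the work surface, if the arm or the gripper's body presses on something with over 40 N, if the wrist force passes 120 N, or if a joint passes its speed limit or range.

## Working session

There is one attempt and no reset: what is moved stays moved. The work goes in short steps, Python scripts to look and compute and a tool call to move; the robot and the scene stay as the last step left them, time stands still between calls to the robot, and variables do not carry over. Pictures are saved under pics/ and viewed, at most 10 in all, crops included, and the job is handed in when it is done.

Besides the shell and the picture viewer there is one more tool, called after "Emit:" as name([rows], argument=value, ...), one row to a line, values as JSON. apply_moves: Moves the arm, as the interface text tells. Its arguments: {"type":"object","properties":{"steps":{"type":"array","items":{"type":"array"}},"force":{"type":"number"}},"required":["steps"]}

```bash
mkdir -p pics; python3 - <<'E'
from bench import manip
import cv2,numpy as np
s=manip.get_state();print({k:np.round(v,3) for k,v in s.items()},manip.pinch_z)
ims=[]
for n in("top","scene"):
    p,d=manip.read_camera(n);c=manip.camera_params(n)
    np.savez(f"{n}.npz",p=p,d=d,K=c["intrinsics"],E=c["extrinsics"])
    print(n,np.round(c["intrinsics"],1).tolist(),np.round(c["extrinsics"],3).tolist())
    cv2.imwrite(f"pics/{n}.png",p[:,:,::-1])
print(manip.camera_params("wrist"))
E
```

```text
{'time': np.float64(0.0), 'joints': array([ 1.236,  0.351,  1.652, -0.   ,  1.139, -0.085]), 'dq': array([ 0.001,  0.001, -0.002, -0.001,  0.002,  0.002]), 'effort': array([ 0.0000e+00, -4.9731e+01, -2.8525e+01,  7.0000e-02,  2.6000e-02,
       -0.0000e+00]), 'position': array([0.136, 0.533, 0.218]), 'orientation': array([-0.   ,  0.125,  0.992, -0.001]), 'force': array([-0.549, -0.382,  0.814]), 'torque': array([ 0.006,  0.018, -0.001]), 'finger_force': np.float64(0.0), 'opening': np.float64(0.093)} 0.0188
top [[514.5, 0.0, 320.3], [0.0, 514.5, 250.7], [0.0, 0.0, 1.0]] [[0.009, -1.0, -0.006, 0.001], [-0.979, -0.007, -0.202, 0.612], [0.202, 0.008, -0.979, 1.371], [0.0, 0.0, 0.0, 1.0]]
scene [[437.6, 0.0, 317.3], [0.0, 437.6, 236.3], [0.0, 0.0, 1.0]] [[0.42, 0.908, 0.003, -0.263], [0.705, -0.324, -0.63, -0.374], [-0.571, 0.267, -0.776, 1.396], [0.0, 0.0, 0.0, 1.0]]
{'intrinsics': array([[383.09556265,   0.        , 320.06770156],
       [  0.        , 383.09556265, 241.74502945],
       [  0.        ,   0.        ,   1.        ]]), 'mount': array([[-2.31555419e-04, -9.62268519e-01, -2.72101531e-01,
         7.74798343e-02],
       [ 9.99999824e-01, -3.71618369e-04,  4.63214149e-04,
        -5.34216135e-04],
       [-5.46854320e-04, -2.72101376e-01,  9.62268436e-01,
        -1.65862615e-01],
       [ 0.00000000e+00,  0.00000000e+00,  0.00000000e+00,
         1.00000000e+00]])}
```

View pics/top.png

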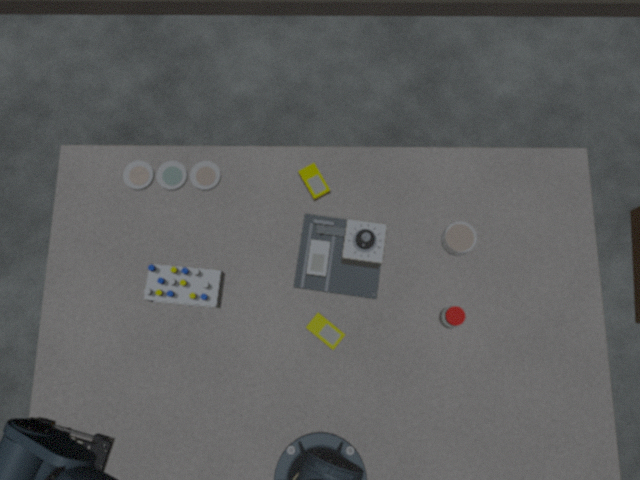

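View pics/scene.png

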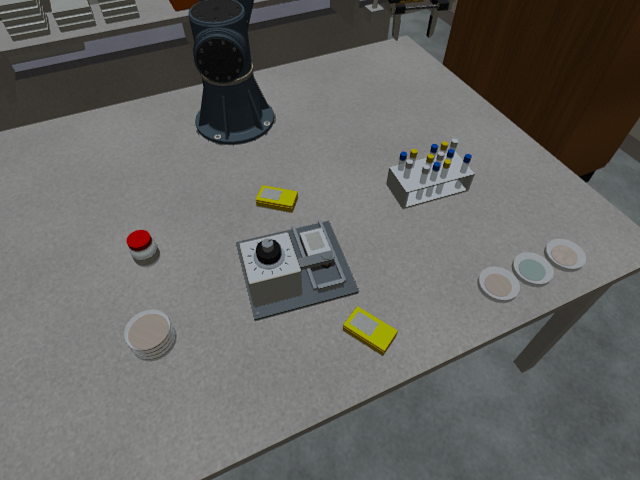

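The top view shows the clamp plate around (340,255), with the gearbox at (364,241), the knob at (365,239) and the grey/white box in the channel at (317,258). The box is the one between the rails. The yellow ones at (315,181) and (326,331) are look-alikes lying on the bench, so I leave them alone. The channel opens towards the robot.

```bash
cat > h.py <<'E'
import numpy as np,cv2
def ray(K,E,uv,z):
    uv=np.atleast_2d(uv).astype(float);R=E[:3,:3];c=-R.T@E[:3,3]
    d=(np.c_[uv,np.ones(len(uv))]@np.linalg.inv(K).T)@R
    return c+d*((z-c[2])/d[:,2])[:,None]
def cloud(p,d,K,E):
    v,u=np.indices(d.shape);x=np.stack([(u-K[0,2])/K[0,0]*d,(v-K[1,2])/K[1,1]*d,d],-1)
    return (x-E[:3,3])@E[:3,:3]
E
python3 - <<'E'
from h import *
for n in("top","scene"):
    f=np.load(n+".npz");p,d,K,E=[f[k] for k in"pdKE"]
    X=cloud(p,d,K,E);ok=d>0
    roi=ok&(X[...,0]>.4)&(X[...,0]<.8)&(abs(X[...,1]+.0)<.25)
    hsv=cv2.cvtColor(p,cv2.COLOR_RGB2HSV)
    def rep(name,m,z):
        m=m.astype(np.uint8);k,l,st,_=cv2.connectedComponentsWithStats(m)
        if k<2: print(name,'none');return
        i=1+st[1:,4].argmax();uv=np.argwhere(l==i)[:,::-1]
        P=ray(K,E,uv,z)[:,:2]
        r=cv2.minAreaRect((P*1000).astype(np.float32));print(n,name,len(uv),uv.mean(0).round(),"rect",np.round(r[0],1),np.round(r[1],1),round(r[2],1),"z",np.median(X[l==i][:,2]).round(4))
    z=X[...,2]
    print(np.histogram(z[roi],bins=np.arange(-.02,.17,.01)))
    rep("gear",roi&(z>.1)&(z<.122)&(p.min(2)>90),.11)
    rep("gearall",roi&(z>.1),.11)
    rep("ring",roi&(z>.122)&(z<.145)&(p.max(2)<70),.137)
    rep("knob",roi&(z>.147),.156)
    b=roi&(z>.03)&(z<.05)&(hsv[...,1]<60)
    rep("lid",b,.04)
    rep("plate",roi&(z>.006)&(z<.1)&(hsv[...,1]<90),.012)
f=np.load("top.npz");g=f["p"][205:305,285:395]
h=np.load("scene.npz")["p"][215:320,230:360]
a=cv2.resize(g,(396*1,360),interpolation=cv2.INTER_CUBIC);b=cv2.resize(h,(400,360),interpolation=cv2.INTER_CUBIC)
cv2.imwrite("pics/crop.png",np.hstack([a,b])[:,:,::-1])
E
```

```text
(array([  17, 7911, 9569, 2309,  635,  543,  380,   28,   34,   34,  128,
        192,  671,  634,   17,  187,   37,   61]), array([-0.02, -0.01,  0.  ,  0.01,  0.02,  0.03,  0.04,  0.05,  0.06,
        0.07,  0.08,  0.09,  0.1 ,  0.11,  0.12,  0.13,  0.14,  0.15,
        0.16]))
top gear 1257 [364. 241.] rect [ 631.5 -113.4] [109.7 110.5] 82.4 z 0.1099
top gearall 1610 [364. 241.] rect [ 631.1 -113.4] [109.7 111.3] 82.4 z 0.1108
top ring 193 [365. 240.] rect [ 629.3 -113. ] [47.7 49.1] 89.7 z 0.1366
top knob 67 [366. 236.] rect [ 631.8 -113.6] [21.  24.1] 63.6 z 0.1554
top lid 694 [318. 257.] rect [598.   11.9] [ 55.9 101.1] 82.9 z 0.0402
top plate 4594 [332. 260.] rect [610.8 -48.8] [243.2 220.4] 82.4 z 0.0145
(array([    0, 14091,  6772,  2430,   964,   683,   283,   147,   152,
         176,   364,   317,  1289,   515,    59,   296,    38,    92]), array([-0.02, -0.01,  0.  ,  0.01,  0.02,  0.03,  0.04,  0.05,  0.06,
        0.07,  0.08,  0.09,  0.1 ,  0.11,  0.12,  0.13,  0.14,  0.15,
        0.16]))
scene gear 1596 [269. 260.] rect [ 635.5 -115.6] [108.6 108.2] 82.3 z 0.1092
scene gearall 2289 [269. 259.] rect [ 638.7 -116.3] [109.2 114.9] 82.4 z 0.1097
scene ring 354 [268. 253.] rect [ 641.6 -117.6] [49.9 54.3] 76.6 z 0.1355
scene knob 106 [267. 244.] rect [ 637.9 -115.9] [22.1 26.1] 68.8 z 0.1547
scene lid 573 [315. 242.] rect [587.1  10.7] [57.4 71.3] 82.7 z 0.0392
scene plate 5724 [304. 273.] rect [610.7 -51.9] [239.3 232.3] 82.4 z 0.0153
```

View pics/crop.png

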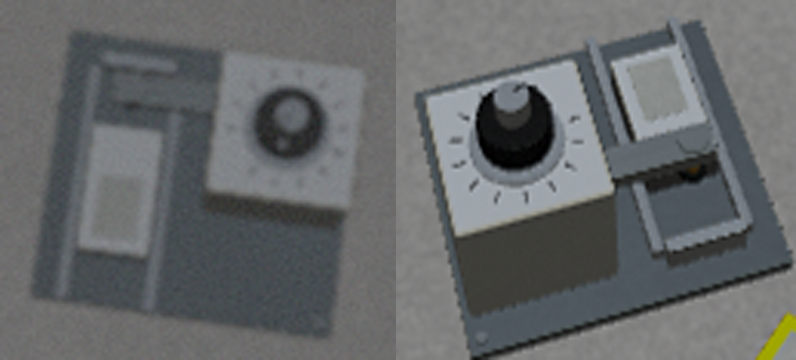

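Left and right crop: the knob with its small inner cap sits on the gearbox, the jib runs over the channel, and the box is short of the stop. The grey/white lid at top pixel (318,257) is the one meant. Clamp yaw is about -7.6°, home is about (0.649, 0.0045), and the box is about 51 mm short of home.

```bash
cat >> h.py <<'E'
from scipy.spatial.transform import Rotation as Rn
YAW=np.deg2rad(-7.6);HOME=np.array([.649,.0045])
ex=np.array([np.cos(YAW),np.sin(YAW)]);ey=np.array([-ex[1],ex[0]])
def go(x,y,z,ang):   # world target, tool-y angle deg, pointing down
    from bench import manip
    s=manip.get_state();w,a,b,c=s["orientation"];R=Rn.from_quat([a,b,c,w])
    t=np.deg2rad(ang);ty=np.array([np.cos(t),np.sin(t),0]);tz=np.array([0,0,-1.]);
    T=Rn.from_matrix(np.c_[np.cross(ty,tz),ty,tz])
    print("t",s["time"].round(2),"pos",s["position"].round(4),"F",s["force"].round(2),"T",s["torque"].round(3),"open",s["opening"].round(4),"q",s["joints"].round(2))
    print("shift mm",(R.inv().apply(np.array([x,y,z])-s["position"])*1000).round(1),"turn",np.rad2deg((R.inv()*T).as_rotvec()).round(2))
E
python3 -c "
from h import *
p=HOME-.13*ex;print(p);go(*p,.218,-7.6)"
```

```text
[0.52014198 0.02169333]Traceback (most recent call last):
  File "<string>", line 3, in <module>
    p=HOME-.13*ex;print(p);go(*p,.218,-7.6)
                           ~~^^^^^^^^^^^^^^
  File "h.py", line 17, in go
    print("t",s["time"].round(2),"pos",s["position"].round(4),"F",s["force"].round(2),"T",s["torque"].round(3),"open",s["opening"].round(4),"q",s["joints"].round(2))
              ^^^^^^^^^^^^^^^
AttributeError: 'float' object has no attribute 'round'
```

Emit:
apply_moves([
  [[-38, -12, 0], [0, 0, 6], 1],
  [[-70, -35, 0], [0, 0, 12], 1],
  [[-100, -63, 0], [0, 0, 18], 1],
  [[-128, -93, 0], [0, 0, 25], 1],
  [[-156, -125, 0], [0, 0, 32], 1],
], force=20)

```text
time: 0.52
position: [0.2563, 0.3723, 0.2183]
orientation: [-0.0, 0.396, 0.918, -0.0]
force: [1.6, 0.6, 0.5]
opening: 0.0642
finger_force: 0.0
```

```bash
python3 -c "
from h import *
p=HOME-.13*ex;print(p);go(*p,.218,-7.6)"
```

```text
[0.52014198 0.02169333]Traceback (most recent call last):
  File "<string>", line 3, in <module>
    p=HOME-.13*ex;print(p);go(*p,.218,-7.6)
                           ~~^^^^^^^^^^^^^^
  File "h.py", line 17, in go
    print("t",s["time"].round(2),"pos",s["position"].round(4),"F",s["force"].round(2),"T",s["torque"].round(3),"open",s["opening"].round(4),"q",s["joints"].round(2))
              ^^^^^^^^^^^^^^^
AttributeError: 'float' object has no attribute 'round'
```

```bash
sed -i 's/s\["time"\].round(2)/round(float(s["time"]),2)/; s/s\["opening"\].round(4)/round(float(s["opening"]),4)/; s/s\["\([a-z]*\)"\].round/np.array(s["\1"]).round/g' h.py; python3 -c "
from h import *
p=HOME-.13*ex;print(p);go(*p,.218,-7.6)"
```

```text
[0.52014198 0.02169333]
t 0.52 pos [0.2563 0.3723 0.2183] F [1.56 0.56 0.54] T [-0.071 -0.028 -0.019] open 0.0642 q [ 0.86  0.17  1.89 -0.    1.08  0.11]
shift mm [-4.36e+02 -4.90e+01  4.00e-01] turn [-2.000e-02  2.000e-02  5.097e+01]
```

Emit:
apply_moves([
  [[-40, -4, 0], [0, 0, 6], 1],
  [[-80, -9, 0], [0, 0, 12], 1],
  [[-120, -13, 0], [0, 0, 18], 1],
  [[-160, -18, 0], [0, 0, 24], 1],
  [[-200, -22, 0], [0, 0, 30], 1],
])

```text
time: 0.93
position: [0.3786, 0.2123, 0.2186]
orientation: [-0.0, 0.62, 0.785, -0.0]
force: [0.7, 1.1, -0.4]
opening: 0.031
finger_force: 0.0
```

Emit:
apply_moves([
  [[-37, 16, 0], [0, 0, 4], 1],
  [[-73, 32, 0], [0, 0, 8], 1],
  [[-110, 48, 0], [0, 0, 12], 1],
  [[-147, 64, 0], [0, 0, 16], 1],
  [[-180, 79, 0], [0, 0, 21], 1],
])

```text
time: 1.35
position: [0.4983, 0.0557, 0.2185]
orientation: [-0.0, 0.752, 0.659, -0.0]
force: [-0.2, 0.3, -0.1]
opening: 0.001
finger_force: 0.0
```

```bash
python3 -c "
from h import *
p=HOME-.13*ex;print(p);go(*p,.024,-7.6)"
```

```text
[0.52014198 0.02169333]
t 1.35 pos [0.4983 0.0557 0.2185] F [-0.16  0.28 -0.15] T [-0.014  0.018 -0.012] open 0.001 q [ 0.02  0.26  1.77 -0.    1.1   0.15]
shift mm [-30.8  26.2 194.5] turn [-0.01  0.01  0.07]
```

Emit:
apply_moves([
  [[-12, 10, 0], [0, 0, 0], 1],
  [[-25, 20, 0], [0, 0, 0], 1],
  [[-31, 26, 0], [0, 0, 0], 1],
  [[-31, 26, 0], [0, 0, 0], 1],
])

```text
time: 1.68
position: [0.5197, 0.023, 0.2183]
orientation: [-0.0, 0.751, 0.66, -0.0]
force: [-0.0, 0.6, -0.1]
opening: 0.0006
finger_force: 0.0
```

```bash
cat >> h.py <<'E'
def wrist(name):
    from bench import manip
    s=manip.get_state();p,d=manip.read_camera("wrist");c=manip.camera_params("wrist")
    w,a,b,q=s["orientation"];M=np.eye(4);M[:3,:3]=Rn.from_quat([a,b,q,w]).as_matrix();M[:3,3]=s["position"]
    E=np.linalg.inv(M@c["mount"]);np.savez(name+".npz",p=p,d=d,K=c["intrinsics"],E=E)
    cv2.imwrite(f"pics/{name}.png",p[:,:,::-1]);return p,d,c["intrinsics"],E
E
python3 -c "
from h import *
p,d,K,E=wrist('w1')
X=cloud(p,d,K,E);z=X[...,2];ok=d>0
for n,m,h in(('lid',ok&(z>.033)&(z<.047)&(p.min(2)>110),.04),('ring',ok&(z>.126)&(z<.145)&(p.max(2)<80),.137),('knob',ok&(z>.148)&(z<.162),.156)):
    k,l,st,_=cv2.connectedComponentsWithStats(m.astype(np.uint8))
    if k<2: print(n,'none');continue
    i=1+st[1:,4].argmax();uv=np.argwhere(l==i)[:,::-1];P=ray(K,E,uv,h)[:,:2]*1000
    print(n,len(uv),uv.mean(0).round(),uv.min(0),uv.max(0),cv2.minAreaRect(P.astype(np.float32)),np.median(z[l==i]))
p=HOME-.13*ex;go(*p,.024,-7.6)"
```

```text
lid 6421 [406. 220.] [352 190] [462 249] ((595.6924438476562, 11.831178665161133), (55.42551803588867, 99.68152618408203), 82.60889434814453) 0.039763344235154804
ring 100 [514. 405.] [506 401] [520 412] ((647.0052490234375, -119.7312240600586), (9.929699897766113, 10.754876136779785), 82.62863159179688) 0.13668567431997397
knob 940 [498. 417.] [481 401] [516 434] ((628.0888061523438, -110.79497528076172), (23.444290161132812, 30.124540328979492), 20.615402221679688) 0.1552805230493684
t 1.73 pos [0.5192 0.0239 0.2184] F [ 0.46 -0.33  0.47] T [-0.061  0.108  0.016] open 0.0003 q [-0.04  0.3   1.73  0.    1.12  0.08]
shift mm [ -2.    1.4 194.4] turn [-0.03 -0.    0.24]
```

View pics/w1.png

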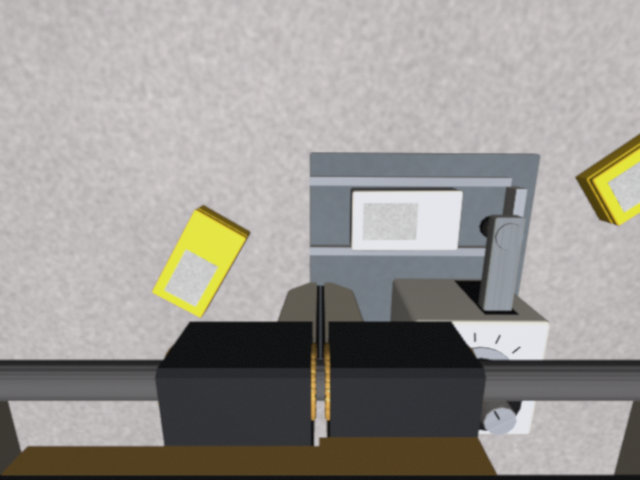

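The wrist view shows the lid at (406,220) between the rails, with the path behind it clear. The yellow look-alike at (200,260) is well to the side.

Emit:
apply_moves([
  [[-2, -1, 40], [0, 0, 0], 1],
  [[-2, -1, 80], [0, 0, 0], 1],
  [[-2, -1, 120], [0, 0, 0], 1],
  [[-2, -1, 155], [0, 0, 0], 1],
  [[-2, -1, 180], [0, 0, 0], 1],
])

```text
time: 2.15
position: [0.5161, 0.0233, 0.036]
orientation: [-0.001, 0.75, 0.661, -0.001]
force: [-0.4, -1.0, -0.0]
opening: 0.0006
finger_force: 0.0
```

Emit:
apply_moves([
  [[0, 0, 8], [0, 0, 0], 1],
  [[0, 0, 14], [0, 0, 0], 1],
  [[0, 0, 14], [0, 0, 0], 1],
])

```text
time: 2.4
position: [0.5179, 0.0226, 0.0248]
orientation: [-0.0, 0.751, 0.661, -0.0]
force: [-0.2, -0.0, 0.6]
opening: 0.0005
finger_force: 0.0
```

```bash
python3 -c "
from h import *
p=HOME-.068*ex;go(*p,.024,-7.6)"
```

```text
t 2.4 pos [0.5179 0.0226 0.0248] F [-0.17 -0.05  0.62] T [-0.026  0.065  0.009] open 0.0005 q [-0.05  0.58  1.87  0.    0.69  0.08]
shift mm [-1.  64.3  0.8] turn [-0.01 -0.    0.32]
```

Emit:
apply_moves([
  [[0, 3, 0], [0, 0, 0], 1],
  [[-0.2, 6, 0], [0, 0, 0], 1],
  [[-0.2, 9, 0], [0, 0, 0], 1],
  [[-0.2, 12, 0], [0, 0, 0], 1],
  [[-0.2, 15, 0], [0, 0, 0], 1],
])

```text
time: 2.82
position: [0.5336, 0.0199, 0.0252]
orientation: [0.0, 0.751, 0.661, 0.0]
force: [-0.4, 0.2, 0.2]
opening: 0.0004
finger_force: 0.0
```

Emit:
apply_moves([
  [[0, 3, 0], [0, 0, 0], 1],
  [[-0.2, 6, 0], [0, 0, 0], 1],
  [[-0.2, 9, 0], [0, 0, 0], 1],
  [[-0.2, 12, 0], [0, 0, 0], 1],
  [[-0.2, 15, 0], [0, 0, 0], 1],
])

```text
time: 3.23
position: [0.5479, 0.0178, 0.0246]
orientation: [-0.0, 0.751, 0.661, -0.0]
force: [-0.7, -0.7, 1.4]
opening: 0.0008
finger_force: 0.6
```

Emit:
apply_moves([
  [[0, 3, 0], [0, 0, 0], 1],
  [[-0.2, 6, 0], [0, 0, 0], 1],
  [[-0.2, 9, 0], [0, 0, 0], 1],
  [[-0.2, 12, 0], [0, 0, 0], 1],
  [[-0.2, 15, 0], [0, 0, 0], 1],
])

```text
time: 3.65
position: [0.5628, 0.0157, 0.0246]
orientation: [0.0, 0.751, 0.661, 0.0]
force: [-1.2, 0.1, 0.3]
opening: 0.0004
finger_force: 0.4
```

```bash
python3 -c "
from h import *
p=HOME-.068*ex;go(*p,.024,-7.6)"
```

```text
t 3.65 pos [0.5628 0.0157 0.0246] F [-1.24  0.12  0.32] T [-0.057  0.188  0.02 ] open 0.0004 q [-0.05  0.64  1.75 -0.    0.75  0.07]
shift mm [ 0.2 18.9  0.6] turn [0.   0.   0.28]
```

Emit:
apply_moves([
  [[0, 2.5, 0], [0, 0, 0], 1],
  [[0, 5, 0], [0, 0, 0], 1],
  [[0, 7.5, 0], [0, 0, 0], 1],
  [[0, 9.5, 0], [0, 0, 0], 1],
  [[0, 11, 0], [0, 0, 0], 1],
])

```text
time: 4.07
position: [0.5737, 0.0143, 0.0246]
orientation: [0.0, 0.751, 0.661, 0.0]
force: [-0.9, 0.2, 0.2]
opening: 0.0002
finger_force: 0.4
```

Emit:
apply_moves([
  [[0, 1, 0], [0, 0, 0], 1],
  [[0, 2, 0], [0, 0, 0], 1],
  [[0, 3, 0], [0, 0, 0], 1],
])

```text
time: 4.32
position: [0.5764, 0.014, 0.0246]
orientation: [-0.0, 0.751, 0.661, -0.0]
force: [-1.0, -0.2, -0.1]
opening: 0.0003
finger_force: 0.4
```

Emit:
apply_moves([
  [[0, 1, 0], [0, 0, 0], 1],
  [[0, 2, 0], [0, 0, 0], 1],
])

```text
time: 4.48
position: [0.5785, 0.0137, 0.0246]
orientation: [-0.0, 0.751, 0.661, -0.0]
force: [0.1, 0.6, -0.1]
opening: 0.0003
finger_force: 0.3
```

Emit:
apply_moves([
  [[0, 0.7, 0], [0, 0, 0], 1],
  [[0, 1.4, 0], [0, 0, 0], 1],
])

```text
time: 4.65
position: [0.5799, 0.0135, 0.0246]
orientation: [-0.0, 0.751, 0.661, -0.0]
force: [-0.8, 0.6, 0.0]
opening: 0.0007
finger_force: 0.4
```

Emit:
apply_moves([
  [[0, 0.7, 0], [0, 0, 0], 1],
  [[0, 1.4, 0], [0, 0, 0], 1],
])

```text
time: 4.82
position: [0.5812, 0.0134, 0.0246]
orientation: [-0.0, 0.751, 0.661, -0.0]
force: [-1.0, -0.4, 0.8]
opening: 0.0
finger_force: 0.3
```

Emit:
apply_moves([
  [[0, 0.7, 0], [0, 0, 0], 1],
  [[0, 1.2, 0], [0, 0, 0], 1],
])

```text
time: 4.98
position: [0.5825, 0.0132, 0.0246]
orientation: [0.0, 0.751, 0.661, 0.0]
force: [-0.4, -0.2, -0.6]
opening: 0.0007
finger_force: 0.3
```

Emit:
apply_moves([
  [[0, 0.7, 0], [0, 0, 0], 1],
  [[0, 1.2, 0], [0, 0, 0], 1],
])

```text
time: 5.15
position: [0.5834, 0.0131, 0.0246]
orientation: [-0.0, 0.751, 0.661, -0.0]
force: [-3.2, 0.6, 2.5]
opening: 0.0003
finger_force: 1.8
```

Emit:
apply_moves([
  [[0, 0.6, 0], [0, 0, 0], 1],
  [[0, 1, 0], [0, 0, 0], 1],
])

```text
time: 5.32
position: [0.5835, 0.0131, 0.0246]
orientation: [-0.001, 0.751, 0.661, -0.001]
force: [-9.0, 0.7, 7.4]
opening: 0.0004
finger_force: 4.6
```

Emit:
apply_moves([
  [[0, 0.6, 0], [0, 0, 0], 1],
  [[0, 1, 0], [0, 0, 0], 1],
])

```text
time: 5.48
position: [0.5835, 0.0131, 0.0246]
orientation: [-0.002, 0.751, 0.661, -0.002]
force: [-13.3, 1.8, 11.7]
opening: 0.0005
finger_force: 7.4
```

The box is home: the force rose at the predicted place. Back off, lift, and take a look.

Emit:
apply_moves([
  [[0, -5, 0], [0, 0, 0], 1],
  [[0, -15, 0], [0, 0, 0], 1],
  [[0, -25, -10], [0, 0, 0], 1],
  [[0, -25, -45], [0, 0, 0], 1],
  [[0, -25, -85], [0, 0, 0], 1],
])

```text
time: 5.9
position: [0.5591, 0.016, 0.1089]
orientation: [-0.001, 0.751, 0.661, -0.001]
force: [0.8, -0.5, 0.4]
opening: 0.0007
finger_force: 0.0
```

Emit:
apply_moves([
  [[0, 0, -40], [0, 0, 0], 0.6],
  [[0, 0, -80], [0, 0, 0], 0.3],
  [[0, 0, -120], [0, 0, 0], 0],
  [[0, 0, -160], [0, 0, 0], 0],
  [[0, 0, -160], [0, 0, 0], 0],
])

```text
time: 6.32
position: [0.5636, 0.0159, 0.2777]
orientation: [0.004, 0.751, 0.661, 0.005]
force: [0.8, -0.2, -0.3]
opening: 0.0291
finger_force: 0.0
```

```bash
python3 - <<'E'
from h import *
from bench import manip
def rep(tag,p,d,K,E):
    X=cloud(p,d,K,E);z=X[...,2];roi=(d>0)&(X[...,0]>.5)&(X[...,0]<.75)&(X[...,1]>-.2)&(X[...,1]<.08)
    for n,m,h in(('lid',roi&(z>.033)&(z<.047)&(p.min(2)>110),.04),('gear',roi&(z>.1)&(z<.12)&(p.min(2)>90),.11),('ring',roi&(z>.128)&(z<.145)&(p.max(2)<80),.137),('knob',roi&(z>.152)&(z<.162),.156)):
        k,l,st,_=cv2.connectedComponentsWithStats(m.astype(np.uint8))
        if k<2: print(n,'none');continue
        i=1+st[1:,4].argmax();uv=np.argwhere(l==i)[:,::-1];P=ray(K,E,uv,h)[:,:2]*1000
        r=cv2.minAreaRect(P.astype(np.float32));print(tag,n,len(uv),uv.mean(0).round(),np.round(r[0],1),np.round(r[1],1),round(r[2],1))
rep("wrist",*wrist("w2"))
p,d=manip.read_camera("top");f=np.load("top.npz");rep("top",p,d,f["K"],f["E"])
go(.632,-.1145,.22,-7.6+60)
E
```

```text
wrist lid 4162 [394. 205.] [649.8   4.7] [ 57.5 108.1] 82.5
wrist gear 2393 [427. 302.] [646.9 -75.3] [35.2 83.6] 82.4
ring none
knob none
lid none
top gear 1148 [366. 241.] [ 630.6 -117.6] [101.2 111.2] 82.4
top ring 200 [365. 239.] [ 630.6 -113. ] [46.2 47.9] 0.4
top knob 60 [366. 236.] [ 632.2 -113.5] [22.4 20.8] 44.2
t 6.42 pos [0.5614 0.0159 0.2709] F [-0.04 -0.66  0.24] T [-0.12   0.045  0.011] open 0.0373 q [-0.05  0.32  1.56 -0.    1.26  0.07]
shift mm [-120.4   86.5   51.2] turn [  0.2    0.1  -59.71]
```

View pics/w2.png

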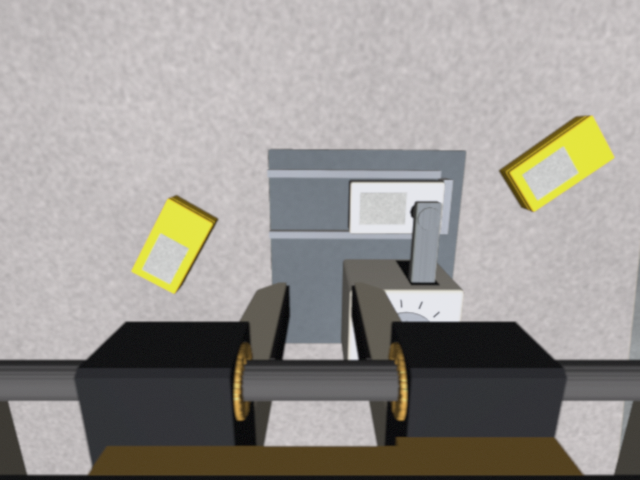

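The wrist view shows the lid at (394,205), flush against the stop at (447,205), with the jib above it. Next: move over the knob with the fingers open.

Emit:
apply_moves([
  [[-30, 22, 0], [0, 0, 0], 0],
  [[-60, 44, 0], [0, 0, 0], 0],
  [[-90, 66, 20], [0, 0, 0], 0],
  [[-119, 88, 45], [0, 0, 0], 0],
  [[-119, 88, 71], [0, 0, 0], 0],
])

```text
time: 6.83
position: [0.6343, -0.1178, 0.1961]
orientation: [0.001, 0.752, 0.659, -0.0]
force: [1.1, -0.2, -0.3]
opening: 0.0706
finger_force: 0.0
```

Emit:
apply_moves([
  [[0, 0, 0], [0, 0, 0], 0],
  [[0, 0, 0], [0, 0, 0], 0],
  [[0, 0, 0], [0, 0, 0], 0],
])

```text
time: 7.08
position: [0.6329, -0.1125, 0.1993]
orientation: [0.0, 0.751, 0.661, 0.0]
force: [0.1, 0.1, -0.3]
opening: 0.0906
finger_force: 0.0
```

```bash
python3 - <<'E'
from h import *
p,d,K,E=wrist("w3")
X=cloud(p,d,K,E);z=X[...,2];roi=(d>0)&(X[...,0]>.55)&(X[...,0]<.7)&(X[...,1]>-.2)&(X[...,1]<-.03)
for n,m,h in(('ring',roi&(z>.1345)&(z<.14)&(p.max(2)<90),.137),('knob',roi&(z>.153)&(z<.159),.156)):
    uv=np.argwhere(m)[:,::-1]
    if len(uv)<20: print(n,len(uv));continue
    P=ray(K,E,uv,h)[:,:2]*1000;c,r=cv2.minEnclosingCircle(P.astype(np.float32))
    print(n,len(uv),uv.mean(0),np.round(c,1),round(r,1),cv2.minAreaRect(P.astype(np.float32)))
print((E[:3,:3]@[.633,-.114,.156]+E[:3,3]))
go(.633,-.114,.115,-7.6)
E
```

```text
ring 3148 [319.61975858 256.35800508] [ 630.2 -113.8] 25.5 ((629.8206787109375, -113.83348846435547), (50.270084381103516, 49.80905532836914), 82.72130584716797)
knob 1210 [319.01818182 272.05702479] [ 630.1 -114.1] 12.1 ((630.096435546875, -114.26766204833984), (23.386951446533203, 22.882007598876953), 40.028404235839844)
[0.00221057 0.01707788 0.22222152]
t 7.13 pos [ 0.6332 -0.1124  0.2001] F [1.   0.1  0.47] T [-0.072  0.065 -0.027] open 0.0916 q [-0.25  0.54  1.41  0.    1.19 -0.12]
shift mm [-1.6 -0.2 85.1] turn [0.1  0.01 0.35]
```

View pics/w3.png

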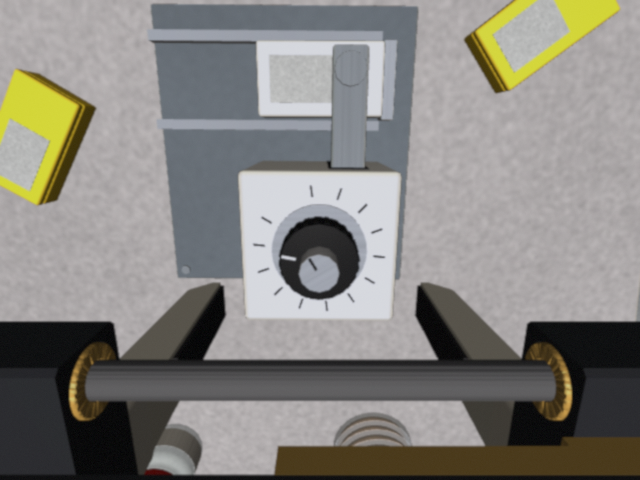

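The wrist view shows the jib over the box lid, the ring at (320,256) with its white mark at (288,258), and the inner knob at (319,272) with its mark up-left. The fingers straddle the knob symmetrically. Descend.

Emit:
apply_moves([
  [[-1.8, -1.5, 20], [0, 0, 0], 0],
  [[-1.8, -1.5, 40], [0, 0, 0], 0],
  [[-1.8, -1.5, 60], [0, 0, 0], 0],
  [[-1.8, -1.5, 76], [0, 0, 0], 0],
  [[-1.8, -1.5, 84], [0, 0, 0], 0],
])

```text
time: 7.55
position: [0.631, -0.1139, 0.1144]
orientation: [-0.0, 0.75, 0.661, 0.0]
force: [0.5, 0.2, 0.1]
opening: 0.0932
finger_force: 0.0
```

Emit:
apply_moves([
  [[0, 0, 0], [0, 0, 0], 0],
  [[0, 0, 0], [0, 0, 0], 0],
  [[0, 0, 0], [0, 0, 0], 0.3],
])

```text
time: 7.8
position: [0.632, -0.1148, 0.1164]
orientation: [0.001, 0.751, 0.661, 0.001]
force: [0.2, -0.8, -0.4]
opening: 0.0898
finger_force: 0.0
```

```bash
python3 - <<'E'
from h import *
go(.6315,-.114,.1155,-7.6)
E
```

```text
t 7.8 pos [ 0.632  -0.1148  0.1164] F [ 0.21 -0.81 -0.42] T [-0.037  0.097  0.023] open 0.0898 q [-0.25  0.63  1.48 -0.    1.03 -0.12]
shift mm [ 0.7 -0.6  0.9] turn [0.14 0.02 0.31]
```

Emit:
apply_moves([
  [[0.5, -0.5, 0.8], [0, 0, 0], 1],
  [[0.5, -0.5, 0.8], [0, 0, 0], 1],
  [[0.5, -0.5, 0.8], [0, 0, 0], 1],
  [[0.5, -0.5, 0.8], [0, 0, 0], 1],
  [[0.5, -0.5, 0.8], [0, 0, 0], 1],
], force=12)

```text
time: 8.22
position: [0.6308, -0.1143, 0.114]
orientation: [0.0, 0.751, 0.661, 0.0]
force: [0.6, -0.9, 0.2]
opening: 0.0577
finger_force: 0.0
```

Emit:
apply_moves([
  [[0, 0, 0], [0, 0, 0], 1],
  [[0, 0, 0], [0, 0, 0], 1],
  [[0, 0, 0], [0, 0, 0], 1],
])

```text
time: 8.47
position: [0.6318, -0.1145, 0.1142]
orientation: [0.001, 0.751, 0.661, 0.001]
force: [4.8, -0.7, -1.2]
opening: 0.0512
finger_force: 12.0
```

```bash
python3 - <<'E'
from h import *
go(.6315,-.114,.1155,-7.6)
E
```

```text
t 8.47 pos [ 0.6318 -0.1145  0.1142] F [ 4.83 -0.69 -1.21] T [-0.165 -0.759 -0.013] open 0.0512 q [-0.25  0.63  1.49  0.    1.02 -0.12]
shift mm [ 0.4 -0.3 -1.3] turn [0.15 0.01 0.28]
```

Side force is small. Centre by 1 mm, grip firmly, then start turning.

Emit:
apply_moves([
  [[0, 0.8, -0.5], [0, 0, 0], 1],
  [[0, 0.8, -0.5], [0, 0, 0], 1],
  [[0, 0.8, -0.5], [0, 0, 0], 1],
  [[0, 0.8, -0.5], [0, 0, 0], 1],
], force=45)

```text
time: 8.8
position: [0.6318, -0.1144, 0.1142]
orientation: [0.0, 0.751, 0.661, 0.0]
force: [5.5, -0.8, -5.1]
opening: 0.0504
finger_force: 45.0
```

```bash
cat > s.py <<'E'
from h import *
from bench import manip
s=manip.get_state();w,a,b,c=s["orientation"];m=Rn.from_quat([a,b,c,w]).as_matrix()
print("t %.2f ang %.2f F %s T %s Tz %.3f grip %.1f q6 %.2f pos %s"%(s["time"],np.rad2deg(np.arctan2(m[1,1],m[0,1])),np.round(s["force"],1),np.round(s["torque"],2),s["torque"][2],s["finger_force"],s["joints"][5],np.round(s["position"],4)))
E
python3 s.py
```

```text
t 8.80 ang -7.32 F [ 5.5 -0.8 -5.1] T [-0.25 -0.73 -0.03] Tz -0.028 grip 45.0 q6 -0.12 pos [ 0.6318 -0.1144  0.1142]
```

Emit:
apply_moves([
  [[0, 0, 0], [0, 0, 1.5], 1],
  [[0, 0, 0], [0, 0, 3], 1],
  [[0, 0, 0], [0, 0, 4.5], 1],
  [[0, 0, 0], [0, 0, 6], 1],
  [[0, 0, 0], [0, 0, 8], 1],
])

```text
time: 9.22
position: [0.6319, -0.1145, 0.1142]
orientation: [0.0, 0.795, 0.606, 0.0]
force: [6.0, -1.8, -4.5]
opening: 0.0505
finger_force: 45.0
```

```bash
python3 s.py
```

```text
t 9.22 ang -15.33 F [ 6.  -1.8 -4.5] T [-0.27 -0.89  0.45] Tz 0.450 grip 45.0 q6 0.02 pos [ 0.6319 -0.1145  0.1142]
```

Emit:
apply_moves([
  [[0, 0.3, 0.2], [0, 0, 2], 1],
  [[0, 0.6, 0.4], [0, 0, 4], 1],
  [[0, 0.6, 0.4], [0, 0, 6], 1],
  [[0, 0.6, 0.4], [0, 0, 8], 1],
  [[0, 0.6, 0.4], [0, 0, 10], 1],
])

```text
time: 9.63
position: [0.632, -0.1145, 0.1142]
orientation: [0.0, 0.845, 0.535, -0.0]
force: [3.1, -0.2, -0.8]
opening: 0.0505
finger_force: 45.0
```

```bash
python3 s.py
```

```text
t 9.63 ang -25.36 F [ 3.1 -0.2 -0.8] T [-0.1  -0.21  0.42] Tz 0.425 grip 45.0 q6 0.19 pos [ 0.632  -0.1145  0.1142]
```

Emit:
apply_moves([
  [[0, 0, 0], [0, 0, 1], 1],
  [[0, 0, 0], [0, 0, 2], 1],
  [[0, 0, 0], [0, 0, 3], 1],
  [[0, 0, 0], [0, 0, 4], 1],
])

```text
time: 9.97
position: [0.6321, -0.1146, 0.1141]
orientation: [0.0, 0.863, 0.505, -0.0]
force: [1.1, 0.1, 1.5]
opening: 0.0503
finger_force: 45.0
```

```bash
python3 s.py
```

```text
t 9.97 ang -29.37 F [1.1 0.1 1.5] T [-0.16  0.05  0.43] Tz 0.428 grip 45.0 q6 0.26 pos [ 0.6321 -0.1146  0.1141]
```

Emit:
apply_moves([
  [[0, 0, 0], [0, 0, 1], 1],
  [[0, 0, 0], [0, 0, 2], 1],
  [[0, 0, 0], [0, 0, 3], 1],
  [[0, 0, 0], [0, 0, 4], 1],
])

```text
time: 10.3
position: [0.6322, -0.1146, 0.1141]
orientation: [0.0, 0.881, 0.474, 0.0]
force: [0.4, -0.6, 2.9]
opening: 0.0506
finger_force: 45.0
```

```bash
python3 s.py
```

```text
t 10.30 ang -33.41 F [ 0.4 -0.6  2.9] T [-0.1   0.06  0.45] Tz 0.453 grip 45.0 q6 0.33 pos [ 0.6322 -0.1146  0.1141]
```

Emit:
apply_moves([
  [[0, 0, 0], [0, 0, 1], 1],
  [[0, 0, 0], [0, 0, 2], 1],
  [[0, 0, 0], [0, 0, 3], 1],
  [[0, 0, 0], [0, 0, 4], 1],
])

```text
time: 10.63
position: [0.6322, -0.1146, 0.1141]
orientation: [0.0, 0.897, 0.443, 0.0]
force: [-0.6, -1.7, 4.0]
opening: 0.0502
finger_force: 45.0
```

```bash
python3 s.py
```

```text
t 10.63 ang -37.41 F [-0.6 -1.7  4. ] T [-0.19  0.13  0.35] Tz 0.352 grip 45.0 q6 0.40 pos [ 0.6322 -0.1146  0.1141]
```

Emit:
apply_moves([
  [[0, 0, 0], [0, 0, 1], 1],
  [[0, 0, 0], [0, 0, 2], 1],
  [[0, 0, 0], [0, 0, 3], 1],
  [[0, 0, 0], [0, 0, 4], 1],
])

```text
time: 10.97
position: [0.6323, -0.1146, 0.1141]
orientation: [0.0, 0.911, 0.411, 0.0]
force: [1.4, -1.8, 5.6]
opening: 0.0503
finger_force: 45.0
```

```bash
python3 s.py
```

```text
t 10.97 ang -41.41 F [ 1.4 -1.8  5.6] T [-0.25  0.14  0.42] Tz 0.422 grip 45.0 q6 0.47 pos [ 0.6323 -0.1146  0.1141]
```

Emit:
apply_moves([
  [[0, 0, 0], [0, 0, 1], 1],
  [[0, 0, 0], [0, 0, 2], 1],
  [[0, 0, 0], [0, 0, 3], 1],
  [[0, 0, 0], [0, 0, 4], 1],
])

```text
time: 11.3
position: [0.6323, -0.1147, 0.1141]
orientation: [0.0, 0.925, 0.379, 0.0]
force: [0.8, -1.6, 4.9]
opening: 0.0505
finger_force: 45.0
```

```bash
python3 s.py
```

```text
t 11.30 ang -45.42 F [ 0.8 -1.6  4.9] T [-0.4   0.02  0.44] Tz 0.437 grip 45.0 q6 0.54 pos [ 0.6323 -0.1147  0.1141]
```

Emit:
apply_moves([
  [[0, 0, -0.2], [0, 0, 1], 1],
  [[0, 0, -0.2], [0, 0, 2], 1],
  [[0, 0, -0.3], [0, 0, 3], 1],
  [[0, 0, -0.3], [0, 0, 4], 1],
])

```text
time: 11.63
position: [0.6323, -0.1147, 0.1141]
orientation: [0.0, 0.938, 0.347, 0.0]
force: [3.8, -3.3, 1.0]
opening: 0.0502
finger_force: 45.0
```

```bash
python3 s.py
```

```text
t 11.63 ang -49.41 F [ 3.8 -3.3  1. ] T [-0.64 -0.45  0.43] Tz 0.434 grip 45.0 q6 0.61 pos [ 0.6323 -0.1147  0.1141]
```

Emit:
apply_moves([
  [[0, 0, 0], [0, 0, 1], 1],
  [[0, 0, 0], [0, 0, 2], 1],
  [[0, 0, 0], [0, 0, 3], 1],
  [[0, 0, 0], [0, 0, 4], 1],
])

```text
time: 11.97
position: [0.6323, -0.1148, 0.1141]
orientation: [0.0, 0.949, 0.314, 0.0]
force: [3.6, -4.1, -0.2]
opening: 0.0501
finger_force: 45.0
```

```bash
python3 s.py
```

```text
t 11.97 ang -53.41 F [ 3.6 -4.1 -0.2] T [-0.7  -0.51  0.39] Tz 0.391 grip 45.0 q6 0.68 pos [ 0.6323 -0.1148  0.1141]
```

Emit:
apply_moves([
  [[0, 0.2, 0], [0, 0, 1], 1],
  [[0, 0.4, 0], [0, 0, 2], 1],
  [[0, 0.4, 0], [0, 0, 3], 1],
  [[0, 0.4, 0], [0, 0, 4], 1],
])

```text
time: 12.3
position: [0.6324, -0.1148, 0.1141]
orientation: [-0.0, 0.96, 0.281, 0.0]
force: [4.1, -2.5, 0.7]
opening: 0.0502
finger_force: 45.0
```

```bash
python3 s.py
```

```text
t 12.30 ang -57.41 F [ 4.1 -2.5  0.7] T [-0.46 -0.49  0.48] Tz 0.476 grip 45.0 q6 0.75 pos [ 0.6324 -0.1148  0.1141]
```

Emit:
apply_moves([
  [[0, 0, 0], [0, 0, 1], 1],
  [[0, 0, 0], [0, 0, 2], 1],
  [[0, 0, 0], [0, 0, 3], 1],
  [[0, 0, 0], [0, 0, 4], 1],
])

```text
time: 12.63
position: [0.6324, -0.1149, 0.1141]
orientation: [0.0, 0.969, 0.247, 0.0]
force: [3.7, -4.1, -0.9]
opening: 0.0503
finger_force: 45.0
```

```bash
python3 s.py
```

```text
t 12.63 ang -61.41 F [ 3.7 -4.1 -0.9] T [-0.49 -0.57  0.51] Tz 0.508 grip 45.0 q6 0.82 pos [ 0.6324 -0.1149  0.1141]
```

Torque is rising, so the foot has probably met the box at about -56°. Finer steps now, reading each one.

Emit:
apply_moves([
  [[0, 0, 0], [0, 0, 0.6], 1],
  [[0, 0, 0], [0, 0, 1.2], 1],
])

```text
time: 12.8
position: [0.6324, -0.1149, 0.1141]
orientation: [0.0, 0.972, 0.237, 0.0]
force: [3.8, -2.5, -0.7]
opening: 0.0504
finger_force: 45.0
```

```bash
python3 s.py
```

```text
t 12.80 ang -62.59 F [ 3.8 -2.5 -0.7] T [-0.46 -0.5   0.55] Tz 0.547 grip 45.0 q6 0.84 pos [ 0.6324 -0.1149  0.1141]
```

Emit:
apply_moves([
  [[0, 0, 0], [0, 0, 0.5], 1],
  [[0, 0, 0], [0, 0, 1], 1],
])

```text
time: 12.97
position: [0.6324, -0.1149, 0.1141]
orientation: [0.0, 0.974, 0.229, 0.0]
force: [5.3, -2.3, -0.9]
opening: 0.0504
finger_force: 45.0
```

```bash
python3 s.py
```

```text
t 12.97 ang -63.58 F [ 5.3 -2.3 -0.9] T [-0.46 -0.59  0.56] Tz 0.558 grip 45.0 q6 0.86 pos [ 0.6324 -0.1149  0.1141]
```

Emit:
apply_moves([
  [[0, 0, 0], [0, 0, 0.4], 1],
  [[0, 0, 0], [0, 0, 0.8], 1],
])

```text
time: 13.13
position: [0.6324, -0.1149, 0.1141]
orientation: [0.0, 0.975, 0.222, 0.0]
force: [4.1, -3.4, -1.4]
opening: 0.0504
finger_force: 45.0
```

```bash
python3 s.py
```

```text
t 13.13 ang -64.38 F [ 4.1 -3.4 -1.4] T [-0.45 -0.58  0.54] Tz 0.537 grip 45.0 q6 0.87 pos [ 0.6324 -0.1149  0.1141]
```

Emit:
apply_moves([
  [[0, 0, 0], [0, 0, 0.5], 1],
])

```text
time: 13.22
position: [0.6324, -0.1149, 0.1141]
orientation: [0.0, 0.976, 0.218, 0.0]
force: [3.4, -3.8, -1.9]
opening: 0.0504
finger_force: 45.0
```

```bash
python3 s.py
```

```text
t 13.22 ang -64.87 F [ 3.4 -3.8 -1.9] T [-0.5  -0.61  0.52] Tz 0.524 grip 45.0 q6 0.88 pos [ 0.6324 -0.1149  0.1141]
```

Emit:
apply_moves([
  [[0, 0, 0], [0, 0, 0.5], 1],
])

```text
time: 13.3
position: [0.6324, -0.1149, 0.1141]
orientation: [0.0, 0.977, 0.213, 0.0]
force: [5.1, -2.8, -0.5]
opening: 0.0505
finger_force: 45.0
```

```bash
python3 s.py
```

```text
t 13.30 ang -65.37 F [ 5.1 -2.8 -0.5] T [-0.57 -0.58  0.58] Tz 0.579 grip 45.0 q6 0.89 pos [ 0.6324 -0.1149  0.1141]
```

Emit:
apply_moves([
  [[0, 0, 0], [0, 0, 0.3], 1],
])

```text
time: 13.38
position: [0.6324, -0.1149, 0.1141]
orientation: [0.0, 0.978, 0.211, 0.0]
force: [4.1, -3.5, -1.1]
opening: 0.0506
finger_force: 45.0
```

```bash
python3 s.py
```

```text
t 13.38 ang -65.67 F [ 4.1 -3.5 -1.1] T [-0.52 -0.62  0.55] Tz 0.546 grip 45.0 q6 0.89 pos [ 0.6324 -0.1149  0.1141]
```

Emit:
apply_moves([
  [[0, 0, 0], [0, 0, 0.2], 1],
])

```text
time: 13.47
position: [0.6324, -0.1149, 0.1142]
orientation: [0.0, 0.978, 0.209, 0.0]
force: [4.3, -2.8, -0.5]
opening: 0.0504
finger_force: 45.0
```

```bash
python3 s.py
```

```text
t 13.47 ang -65.87 F [ 4.3 -2.8 -0.5] T [-0.45 -0.61  0.56] Tz 0.561 grip 45.0 q6 0.90 pos [ 0.6324 -0.1149  0.1142]
```

Emit:
apply_moves([
  [[0, 0, 0], [0, 0, 0.25], 1],
])

```text
time: 13.55
position: [0.6324, -0.1149, 0.1141]
orientation: [0.0, 0.978, 0.207, 0.0]
force: [4.7, -3.6, -1.3]
opening: 0.0504
finger_force: 45.0
```

```bash
python3 s.py
```

```text
t 13.55 ang -66.11 F [ 4.7 -3.6 -1.3] T [-0.5  -0.6   0.63] Tz 0.630 grip 45.0 q6 0.90 pos [ 0.6324 -0.1149  0.1141]
```

Emit:
apply_moves([
  [[0, 0, 0], [0, 0, 0.25], 1],
])

```text
time: 13.63
position: [0.6324, -0.115, 0.1141]
orientation: [0.0, 0.979, 0.205, 0.0]
force: [4.8, -3.1, -1.0]
opening: 0.0502
finger_force: 45.0
```

```bash
python3 s.py
```

```text
t 13.63 ang -66.36 F [ 4.8 -3.1 -1. ] T [-0.47 -0.59  0.64] Tz 0.638 grip 45.0 q6 0.91 pos [ 0.6324 -0.115   0.1141]
```

Emit:
apply_moves([
  [[0, 0, 0], [0, 0, 0.25], 1],
])

```text
time: 13.72
position: [0.6324, -0.115, 0.1141]
orientation: [0.0, 0.979, 0.203, 0.0]
force: [5.1, -3.3, -0.7]
opening: 0.0504
finger_force: 45.0
```

```bash
cat >> s.py <<'E'
if __import__("sys").argv[1:]:
    r=[]
    for i in range(12): manip.read_camera("wrist");r.append(manip.get_state()["torque"][2])
    print(np.round(r,3),np.mean(r))
E
python3 s.py 1
```

```text
t 13.72 ang -66.61 F [ 5.1 -3.3 -0.7] T [-0.47 -0.57  0.63] Tz 0.626 grip 45.0 q6 0.91 pos [ 0.6324 -0.115   0.1141]
[0.526 0.522 0.543 0.497 0.52  0.513 0.488 0.5   0.526 0.519 0.508 0.53 ] 0.5159809333360911
```

Combining all the readings, the foot met the box near -57° and the force is now about 10.4 N. Release and lift straight up.

Emit:
apply_moves([
  [[0, 0, 0], [0, 0, 0], 0.1],
  [[0, 0, 0], [0, 0, 0], 0],
  [[0, 0, 0], [0, 0, 0], 0],
  [[0, 0, 0], [0, 0, 0], 0],
  [[0, 0, 0], [0, 0, 0], 0],
])

```text
time: 14.73
position: [0.6321, -0.1147, 0.1141]
orientation: [-0.0, 0.979, 0.203, -0.0]
force: [-0.6, -0.8, 0.3]
opening: 0.0791
finger_force: 0.0
```

Emit:
apply_moves([
  [[0, 0, 0], [0, 0, 0], 0],
  [[0, 0, -10], [0, 0, 0], 0],
  [[0, 0, -30], [0, 0, 0], 0],
  [[0, 0, -60], [0, 0, 0], 0],
  [[0, 0, -90], [0, 0, 0], 0],
])

```text
time: 15.15
position: [0.632, -0.1148, 0.2056]
orientation: [-0.0, 0.979, 0.203, -0.0]
force: [1.2, -0.4, 0.2]
opening: 0.0931
finger_force: 0.0
```

Emit:
apply_moves([
  [[0, 0, -20], [0, 0, -6], 0],
  [[0, 0, -40], [0, 0, -12], 0],
  [[0, 0, -60], [0, 0, -18], 0],
  [[0, 0, -60], [0, 0, -24], 0],
  [[0, 0, -60], [0, 0, -30], 0],
])

```text
time: 15.57
position: [0.6328, -0.1149, 0.2667]
orientation: [0.001, 0.892, 0.452, 0.001]
force: [-1.0, -0.2, -0.0]
opening: 0.0929
finger_force: 0.0
```

Emit:
apply_moves([
  [[0, 0, 0], [0, 0, -6], 0],
  [[0, 0, 0], [0, 0, -12], 0],
  [[0, 0, 0], [0, 0, -18], 0],
  [[0, 0, 0], [0, 0, -24], 0],
  [[0, 0, 0], [0, 0, -29], 0],
])

```text
time: 15.98
position: [0.6323, -0.1148, 0.2651]
orientation: [0.0, 0.75, 0.661, 0.0]
force: [-0.2, 1.0, 0.6]
opening: 0.093
finger_force: 0.0
```

Emit:
apply_moves([
  [[0, 0, 0], [0, 0, 0], 0],
  [[0, 0, 0], [0, 0, 0], 0],
  [[0, 0, 0], [0, 0, 0], 0],
])

```text
time: 16.23
position: [0.6323, -0.1149, 0.2646]
orientation: [0.0, 0.753, 0.658, 0.0]
force: [-0.6, 0.0, -0.2]
opening: 0.0931
finger_force: 0.0
```

```bash
python3 s.py; python3 -c "
from h import *
wrist('w4')
def prj(n):
    f=np.load(n+'.npz');p,d,K,E=[f[k] for k in 'pdKE']
    X=np.array([.63,-.114,.156])+np.array([[-40,-40,0],[40,-40,0],[40,40,0],[-40,40,0]])/1000.
    c=X@E[:3,:3].T+E[:3,3];uv=(c@K.T);uv=(uv[:,:2]/uv[:,2:]).astype(np.float32)
    H=cv2.getPerspectiveTransform(uv,np.float32([[0,300],[0,0],[300,0],[300,300]])[[0,1,2,3]])
    return cv2.warpPerspective(p,H,(300,300))
a=np.hstack([prj('w3'),prj('w4')]);w=cv2.resize(np.load('w4.npz')['p'],(600,300));a=np.vstack([a,cv2.resize(w,(600,300))])
cv2.imwrite('pics/cmp.png',a[:,:,::-1])"
```

```text
t 16.23 ang -7.73 F [-0.6  0.  -0.2] T [-0.07  0.06 -0.01] Tz -0.010 grip 0.0 q6 -0.12 pos [ 0.6323 -0.1149  0.2646]
```

View pics/cmp.png

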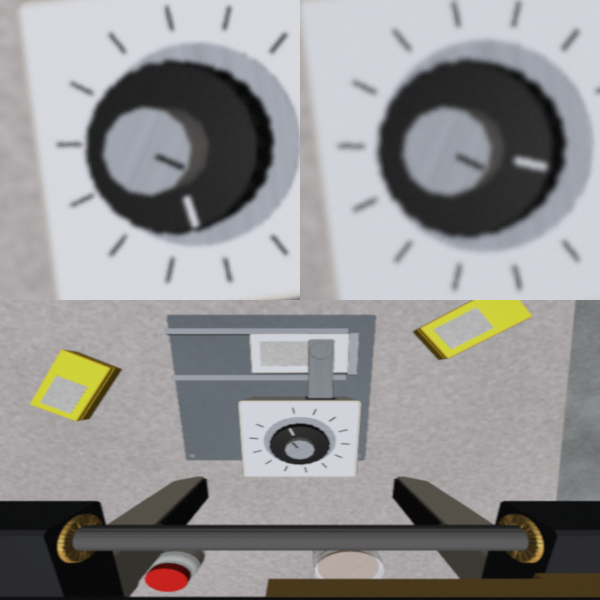

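The inner mark looks unchanged between the before (left) and after (right) crops. The ring mark has turned by about 60°, the box is still flush with the stop, and the fingers are clear.

```bash
python3 -c "
from bench import manip
print(manip.sign_off())"
```

```text
the job is handed in; nothing more can be done
None
```

The box is home against the end stop and the outer ring is turned about 59° clockwise. The foot holds the box with roughly 10 N (estimated from noisy torque readings, perhaps ±1 N), the inner mark looks unmoved in the before/after pictures, and the gripper is clear and the job handed in.

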